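Close the feed chute and hold the processor on its third step

TASK

Close the food processor's feed chute: set the rectangular pusher in it, fully home with its flange flat on the rim, and let go of it; leave the speed switch alone until then. Then press the sprung paddle of the speed switch down with the gripper, past the first two clicks into the third, and hold it there against its spring for two seconds; the program finishes while still holding it down, since it springs back to off when let go. Leave the other things on the table where they are.

Things in the scene. Friction and masses are not known exactly. Their poses are not given: they have to be found in the camera images.
- processor: metal food processor, fixed. Origin on the table under the bowl's axis, z up, -x front. Deck 170 x 172 mm (x, y), 56 high. Motor housing on the -y side: y -202 to -86, x -84 to 84, 115 high. Clear bowl radius 70, to 140 high, handle at the back (+x) to 107 from the axis. White lid radius 74, top at 152; on it, 24 mm behind the axis, the white rectangular feed chute, rim 204 mm high
- chute_mouth (a point): centre of the feed chute's mouth, level with its rim, 204 mm above the table; axes as the processor's. Chute outside 53 mm (x) by 65 mm (y); hole 38.5 mm (x) by 50.5 mm (y), 52 mm deep, with a 3 mm chamfer round the rim
- pusher: white pusher that closes the feed chute, standing on its foot. Plug 36 mm (x) by 48 mm (y), 50 mm long; over it a flange 54 x 66 mm, 6 mm thick; on that an upright grip bar 22 mm thick (x), 46 mm long (y), 32 mm tall (top at 88 mm). Origin: centre of the foot's underside, z up. 0.08 to 0.17 kg. Fits either way round with its x axis along the processor's; home when the flange lies on the rim
- pusher_flange (a point): centre of the underside of the pusher's flange, 50 mm above its foot; axes as the pusher's. It meets chute_mouth when the pusher is home
- speed_switch (a joint): angle of the sprung speed switch on the front of the motor housing, rad: 0 = off, paddle up; grows as the paddle is pressed down. Clicks (felt notches) at 0.30 (first), 0.60 (second) and 0.90 (third), end stop at 0.93. A spring drives it back to 0 from anywhere when let go; pressing on the pad takes about 4 to 12 N, with a hump before each click
- switch_axis (a point): point on the switch's axis in the middle of the paddle's width, 85 mm above the table. The axis runs along the processor's x; the paddle points from it to the processor's -y, past the motor housing's end, and swings down about it: 0.475 rad above level at joint 0, level at 0.475, 0.455 rad below level at 0.93
- paddle_pad (a point): centre of the ribbed pressing place on the upper face of the switch's black flat paddle (24 mm wide along x, 10 mm thick, its tip 62 mm from the axis), 50 mm from the axis. Moves with the paddle: 112 mm above the table at off, 69 mm at the third click, 68 mm at the end stop. It lies 19 mm in front of the housing's front face and 15 to 23 mm beyond its end
- round_pusher: white round pusher of another lid, 48 mm across the flange (z 64 to 70 mm), stem below 32 mm, 96 mm tall, standing; not for this chute, leave it. Origin under its foot
- shaker: steel seasoning shaker, 66 mm across, 96 mm tall; leave it. Origin under its foot
- slicing_disc: steel slicing disc with white hub, 116 mm across, lying, 26 mm high at the hub; leave it. Origin under its hub
- small_pan: open steel pan 176 by 108 mm (x, y), 65 mm high; leave it. Origin under its centre
- squeeze_bottle: white squeeze bottle, 56 mm across, 188 mm tall; leave it. Origin under its centre
- spatula: spatula lying flat, about 250 mm long along its x; leave it
- scoop: steel measuring cup 68 mm across, 36 mm high, with a flat handle reaching 121 mm from the cup's axis along its -x; leave it. Origin under the cup
Not all that is in view belongs to the job. What is shaped like the pusher but green or yellow is not meant.

How it is judged:
On the way, in this order (a step that is already met when the one before it is completed fails the run):
1. the pusher is fully home in the feed chute and let go, the switch still at off (z of pusher_flange in the frame of chute_mouth between -0.004 and 0.003 m and horizontal distance between pusher_flange and chute_mouth below 0.005 m and angle between the x axis of pusher and the x axis of processor, either way round below 0.08 rad and contact force between the fingers and pusher below 0.1 N and value of joint speed_switch below 0.15 rad), for 0.2 s.
2. the paddle is pressed down by the gripper past two clicks into the third and held there (value of joint speed_switch above 0.84 rad and contact force between the fingers and speed_switch above 2 N), for 1.5 s.
At the end, for the whole second after the job is handed in: the pusher stands in the chute, let go, its flange within 3 mm of the rim, within 5 mm of the chute's centre and 0.08 rad of its direction; the gripper still presses the paddle with more than 2 N and the switch stands past 0.84 rad (third click); the gripper has held it there for at least 1.5 s (all of step 2 and z of pusher_flange in the frame of chute_mouth between -0.004 and 0.003 m and horizontal distance between pusher_flange and chute_mouth below 0.005 m and angle between the x axis of pusher and the x axis of processor, either way round below 0.08 rad and contact force between the fingers and pusher below 0.1 N); the arm keeps its last pose, push and grip.
It fails at once if the switch is pressed (past 0.2 rad) while the pusher is not home in the chute (value of joint speed_switch above 0.2 rad and not (z of pusher_flange in the frame of chute_mouth between -0.004 and 0.006 m and horizontal distance between pusher_flange and chute_mouth below 0.005 m and angle between the x axis of pusher and the x axis of processor, either way round below 0.08 rad)).
It fails at once if another thing on the table is moved by more than 30 mm or knocked over (distance of any of round_pusher, shaker, slicing_disc, small_pan, squeeze_bottle, spatula, scoop from where it was at the start of the episode above 0.03 m or angle between any of round_pusher, shaker, slicing_disc, small_pan, squeeze_bottle, spatula, scoop's own z axis and vertical above 0.5 rad).
It also fails if it takes over 72 s, if anything falls off the work surface, if the arm or the gripper's body presses on something with over 40 N, if the wrist force passes 120 N, or if a joint passes its speed limit or range.

ROBOT

A 7-joint arm with a two-finger parallel gripper is mounted at the origin on the work surface. World frame = base frame: x ahead of the robot, y to its left, z up, the work surface at z = 0. Lengths are in m, angles in rad, forces in N, time in s.
With the tool pointing down it reaches from about 0.4 to 0.85 m from the base axis. Payload 4.5 kg.
Tool frame: the origin (TCP) lies midway between the tips of the shut fingers; the grasp point (between the pads) lies 19 mm behind it; z points along the fingers, y is the line along which they close (so a half turn about z gives the same grasp; the last joint's range is limited). The gripper opens to 88 mm and grips with 3 to 60 N. Pads are 18 mm wide; open, the fingers measure 123 mm over their backs; the gripper's body (75 mm by 187 mm) begins 45 mm behind the grasp point.
Start: joints at [-1.14, 0.689, -0.195, 1.565, 0.157, 0.902, -0.215], TCP at [0.242, 0.576, 0.239] pointing down, gripper open.
Joint ranges: [-3.01, 3.01], [-0.46, 2.08], [-1.47, 1.51], [0.13, 2.56], [-1, 4.14], [0.04, 2.09], [-2.66, 2.66]. Speed limits (rad/s): [2.57, 2.57, 3.14, 3.14, 3.14, 3.14, 3.14].

INTERFACE

Orientations are given as a unit quaternion [x, y, z, w].
In Python, from plant import r gives the robot as it stands.
- The arm moves only by the tool carry_out, never from a script. Its argument "plan" is a list of rows, each an object with "rot": the turn, a rotation vector about the tool's x, y, z in rad, a list of three; "xyz": the shift along the tool's x, y, z in m, a list of three; "grip": the closure in counts, from 0 (fully open) to 255 (shut). In form: [{"rot": [wx, wy, wz], "xyz": [dx, dy, dz], "grip": grip}, ...]. A call has 1 to 8 rows; each row is the pose to reach, as a shift and turn from the pose commanded when the call began, along the tool's axes at that moment; what a row does not reach only later rows make up. A row lasts 1/12 s, in which the tool goes at most 41.7 mm and 7.16 degrees, less where a joint would pass 70% of its speed; a pose out of reach is approached as far as the arm can. A call with a gripper value outside its range is refused whole. The fingers move at their own pace and stop on an object; "squeeze" is the grip in N (left out, the last holds). Time passes only in rows, so rows that repeat a pose let the fingers close. It gives the time, the measured TCP pose, the force, the opening and the grip force at its end, in the units of the state.
- r.get_state(): the state, without advancing time (a new reading comes with each control period).
- r.snapshot(name): name is "scene" or "top" or "wrist"; returns the picture (480x640x3 uint8, red, green, blue); there is no depth.
- r.camera_params(name): a dict with "fx", "fy", "cx", "cy" (pixels), "distortion" ([k1, k2, p1, p2, k3] as OpenCV has them; the pictures are not rectified), "position" and "attitude" of the camera in the world; the wrist camera has in their place "hand_eye" (4x4, takes a point from camera to tool coordinates, whose origin is the TCP and whose axes are the flange's). Camera axes: x right, y down, z forward; pixel columns grow to the right and rows downward; lengths in m; the calibration is good to about 2 mm. A picture is of the moment at which its call begins: read the wrist's pose just before it. camera_params takes no time and is no camera call.
- r.finish_job(): hands the job in; it is judged then, once.
The state is a dict: "clock": time; "q": joint angles; "qd": joint speeds; "joint_torque": joint torques, N m; "tool_pos": TCP position; "eef_rot": TCP orientation; "contact_force": force on the tool from outside, world axes, zero at the start; "moment": the same for the moment, N m; "opening": opening from 0.0 (shut) to 1.0 (fully open); "finger_force": force on a finger pad.
Only numpy, scipy, OpenCV 4.12 (cv2) and the standard library are available. Lean on these libraries where they do the work, as an engineer would, in place of code of your own. Each camera call takes 0.05 s, during which the arm holds its last target. There are 200 camera calls.

## Working session

There is one attempt and no reset: what is moved stays moved. The work goes in short steps, Python scripts to look and compute and a tool call to move; the robot and the scene stay as the last step left them, time stands still between calls to the robot, and variables do not carry over. Pictures are saved under pics/ and viewed, at most 10 in all, crops included, and the job is handed in when it is done.

Besides the shell and the picture viewer there is one more tool, called after "Request:" as a command line: name --argument value ..., lists and objects as JSON in quotes. carry_out: Moves the arm, as the interface text tells. Its arguments: {"type":"object","properties":{"plan":{"type":"array"},"squeeze":{"type":"number"}},"required":["plan"]}

```bash
mkdir -p pics; cat > h.py <<'E'
import numpy as np, cv2
from scipy.spatial.transform import Rotation as R
from plant import r
def cam(n):
    p=r.camera_params(n)
    K=np.array([[p["fx"],0,p["cx"]],[0,p["fy"],p["cy"]],[0,0,1.]])
    return p,K,np.array(p["distortion"],float)
def pose(n,st=None):
    p,K,D=cam(n)
    if n=="wrist":
        T=np.array(p["hand_eye"]); Rt=R.from_quat(st["eef_rot"]).as_matrix()
        return K,D,Rt@T[:3,:3],Rt@T[:3,3]+np.array(st["tool_pos"])
    a=np.array(p["attitude"],float)
    A=R.from_quat(a).as_matrix() if a.size==4 else a.reshape(3,3)
    return K,D,A,np.array(p["position"],float)
def plane(n,uv,z,st=None):
    K,D,A,c=pose(n,st)
    u=cv2.undistortPoints(np.array(uv,float).reshape(-1,1,2),K,D).reshape(-1,2)
    d=np.c_[u,np.ones(len(u))]@A.T
    return c+d*((z-c[2])/d[:,2])[:,None]
def proj(n,X,st=None):
    K,D,A,c=pose(n,st)
    q=(np.atleast_2d(X)-c)@A
    return cv2.projectPoints(q.reshape(-1,1,3),np.zeros(3),np.zeros(3),K,D)[0].reshape(-1,2)
def snap(n,f):
    st=r.get_state(); im=r.snapshot(n); cv2.imwrite(f"pics/{f}.png",im[:,:,::-1]); return im,st
E
python3 - <<'E'
from h import *
for n in("top","scene","wrist"): snap(n,n+"0"); print(r.camera_params(n))
print(r.get_state())
E
```

```text
{'fx': 433.1642595541924, 'fy': 433.1642595541924, 'cx': 316.48023620987595, 'cy': 236.03309226461428, 'distortion': array([-0.05232932,  0.        ,  0.        ,  0.        ,  0.        ]), 'position': array([ 0.33691844, -0.06891065,  1.24287924]), 'attitude': array([ 0.70629321, -0.70515217,  0.04568095, -0.04270332])}
{'fx': 586.1523260217103, 'fy': 586.1523260217103, 'cx': 326.289086552197, 'cy': 244.1978132940364, 'distortion': array([0.05235761, 0.        , 0.        , 0.        , 0.        ]), 'position': array([ 1.34800625, -0.17761246,  1.27724177]), 'attitude': array([ 0.71527324,  0.61951843, -0.21071373, -0.24531782])}
{'fx': 372.4290746917743, 'fy': 372.4290746917743, 'cx': 318.1861521964365, 'cy': 243.14601903031655, 'distortion': array([-0.07560258,  0.        ,  0.        ,  0.        ,  0.        ]), 'hand_eye': array([[-2.35789252e-04, -9.45994732e-01, -3.24181911e-01,
         8.46362618e-02],
       [ 9.99999835e-01, -5.31951014e-05, -5.72107575e-04,
        -9.22476211e-04],
       [ 5.23965863e-04, -3.24181992e-01,  9.45994588e-01,
        -1.46807281e-01],
       [ 0.00000000e+00,  0.00000000e+00,  0.00000000e+00,
         1.00000000e+00]])}
{'clock': 0.15, 'q': array([-1.1402148 ,  0.68984451, -0.19454897,  1.56608151,  0.15727815,
        0.90248309, -0.2151033 ]), 'qd': array([ 0.00185983, -0.00273348,  0.00158395, -0.0057372 ,  0.0010676 ,
       -0.00029446,  0.00031965]), 'joint_torque': array([-1.50214302e-03, -5.27861166e+01, -1.26836747e+00, -1.53585899e+01,
       -5.24392014e-02,  3.88575732e-03,  1.24022768e-04]), 'tool_pos': array([0.24136454, 0.57599934, 0.2380679 ]), 'eef_rot': array([ 1.97061346e-01,  9.80390899e-01, -7.05975845e-04, -1.08304417e-04]), 'contact_force': array([-0.66672865,  0.20676339, -0.88128151]), 'moment': array([ 0.02190106,  0.04046385, -0.01807903]), 'finger_force': 0.0, 'opening': 1.0029329632840034}
```

View pics/top0.png

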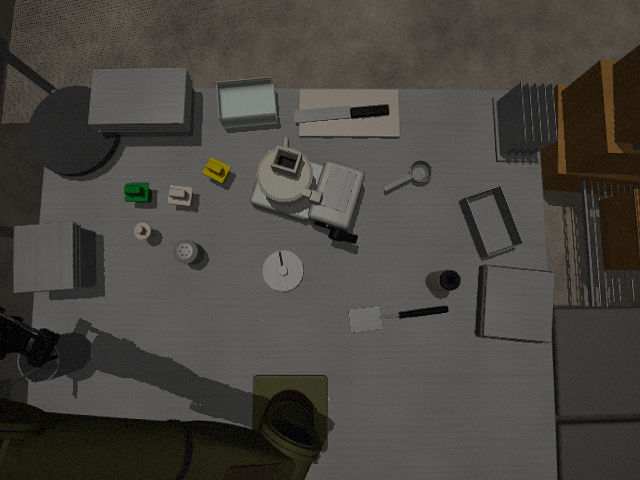

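View pics/scene0.png

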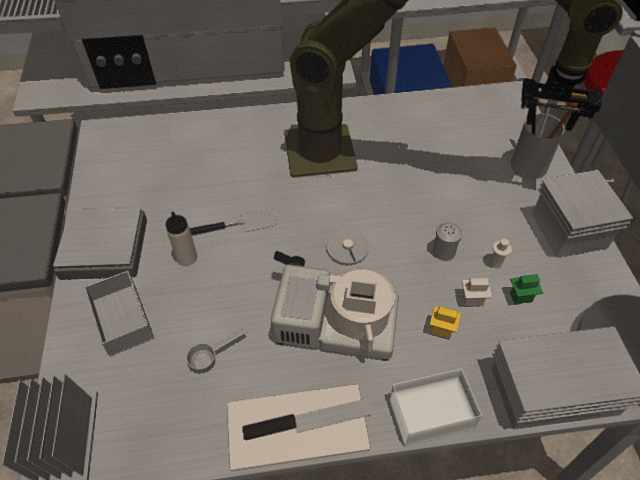

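Candidates for the pusher in the top view: white rectangular (180,195), green (137,192), yellow (217,171), and white round (143,231). The white rectangular one at (180,195) fits. The processor is at about (290,180), its chute at (287,161), and the black switch paddle at (342,237). I'll confirm with a crop and take coarse measurements.

```bash
python3 - <<'E'
from h import *
t=cv2.imread("pics/top0.png"); s=cv2.imread("pics/scene0.png")
a=cv2.resize(t[130:260,110:370],None,fx=3,fy=3,interpolation=cv2.INTER_CUBIC)
cv2.imwrite("pics/crop1.png",a[:,:780])
hsv=cv2.cvtColor(t,cv2.COLOR_BGR2HSV)
for n,(x0,y0,x1,y1),z in(("pusher",(163,180,198,212),.056),):
    g=t[y0:y1,x0:x1].min(2); m=(g>110).astype(np.uint8)
    c=max(cv2.findContours(m,0,1)[0],key=cv2.contourArea)+np.array([x0,y0])
    q=cv2.boxPoints(cv2.minAreaRect(c)); print(g.max(),np.median(g),q); print(plane("top",q,z).round(3))
print("pusher@.088",plane("top",[[180,190]],.088),"chute",plane("top",[[287,161]],.204),"switch",plane("top",[[342,237]],.1))
print("lid",plane("top",[[285,173]],.152))
E
```

```text
121 89.0 [[167.44    201.92   ]
 [168.18    196.74   ]
 [189.31998 199.76   ]
 [188.57999 204.93999]]
[[0.582 0.344 0.056]
 [0.597 0.343 0.056]
 [0.588 0.283 0.056]
 [0.573 0.284 0.056]]
pusher@.088 [[0.60836135 0.29989814 0.088     ]] chute [[6.54568757e-01 8.54076416e-06 2.04000000e-01]] switch [[ 0.47815614 -0.14151341  0.1       ]]
lid [[0.63836571 0.00828443 0.152     ]]
```

View pics/crop1.png

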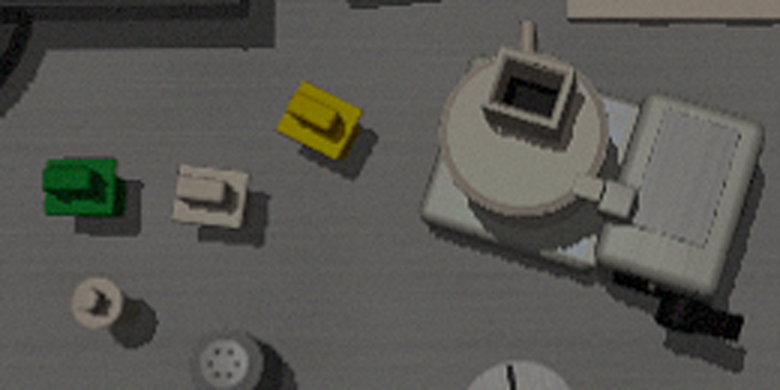

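The crop confirms it: the white pusher with the upright bar is at (210,195) in the crop, which is (180,195) in the full picture. The chute rim runs through crop corners (511,48), (575,60), (551,125) and (486,107). Next I'll work out the angles and the first move.

```bash
cat >> h.py <<'E'
def go(p,yaw,st=None):
    """shift & turn (tool axes) to TCP p, tool pointing down, tool y at world yaw (deg)"""
    st=st or r.get_state(); R0=R.from_quat(st["eef_rot"])
    y=np.array([np.cos(np.radians(yaw)),np.sin(np.radians(yaw)),0]); z=np.array([0,0,-1.])
    R1=R.from_matrix(np.c_[np.cross(y,z),y,z])
    d=R0.inv().apply(np.array(p)-st["tool_pos"]); w=(R0.inv()*R1).as_rotvec()
    print("xyz",d.round(4),"rot",w.round(4),"rows",max(np.linalg.norm(d)/.0417,np.degrees(np.linalg.norm(w))/7.16).round(1))
E
python3 - <<'E'
from h import *
o=np.array([110,130])
f=lambda l:np.array(l,float)/3+o
P=plane("top",f([(178,166),(249,173),(243,227),(173,219)]),.056)
print(P.round(3),P.mean(0),np.degrees(np.arctan2(*(P[0]+P[1]-P[2]-P[3])[[1,0]])),np.degrees(np.arctan2(*(P[0]+P[3]-P[1]-P[2])[[1,0]])))
P=plane("top",f([(511,48),(575,60),(551,125),(486,107)]),.204)
print(P.round(3),P.mean(0),np.degrees(np.arctan2(*(P[0]+P[1]-P[2]-P[3])[[1,0]])),np.degrees(np.arctan2(*(P[0]+P[3]-P[1]-P[2])[[1,0]])))
go((0.6,0.305,0.25),-4)
E
```

```text
[[0.629 0.341 0.056]
 [0.623 0.274 0.056]
 [0.571 0.277 0.056]
 [0.579 0.343 0.056]] [0.60041596 0.30878389 0.056     ] -3.307508396480287 83.83874943103918
[[ 0.693  0.017  0.204]
 [ 0.683 -0.036  0.204]
 [ 0.627 -0.017  0.204]
 [ 0.643  0.037  0.204]] [6.61509440e-01 2.86153226e-04 2.04000000e-01] -20.35030723797277 76.6017570738262
xyz [-0.4355 -0.1114 -0.0117] rot [-1.2000e-03  9.0000e-04  1.2439e+00] rows 10.8
```

Request:
carry_out --plan '[{"rot": [0,0,0.11],"xyz": [-0.036,-0.009,0],"grip": 0},{"rot": [0,0,0.22],"xyz": [-0.072,-0.018,0],"grip": 0},{"rot": [0,0,0.33],"xyz": [-0.108,-0.028,0],"grip": 0},{"rot": [0,0,0.44],"xyz": [-0.144,-0.037,0],"grip": 0},{"rot": [0,0,0.55],"xyz": [-0.18,-0.046,0],"grip": 0},{"rot": [0,0,0.66],"xyz": [-0.216,-0.055,0],"grip": 0},{"rot": [0,0,0.77],"xyz": [-0.252,-0.064,0],"grip": 0},{"rot": [0,0,0.88],"xyz": [-0.288,-0.074,0],"grip": 0}]'

```text
clock: 0.82
tool_pos: [0.4796, 0.3957, 0.2386]
eef_rot: [0.598, 0.802, -0.0, -0.0]
contact_force: [-0.0, -0.1, -0.0]
opening: 1.0
finger_force: 0.0
```

```bash
python3 -c "
from h import *
print(r.get_state()['tool_pos']);go((0.6,0.308,0.25),-5)"
```

```text
[0.47962206 0.39569006 0.23855178]
xyz [-0.1183  0.0904 -0.0115] rot [-0.0004 -0.      0.3762] rows 3.6
```

Request:
carry_out --plan '[{"rot": [0,0,0.1],"xyz": [-0.03,0.023,0],"grip": 0},{"rot": [0,0,0.2],"xyz": [-0.06,0.045,0],"grip": 0},{"rot": [0,0,0.29],"xyz": [-0.09,0.068,0],"grip": 0},{"rot": [0,0,0.376],"xyz": [-0.118,0.09,0],"grip": 0},{"rot": [0,0,0.376],"xyz": [-0.118,0.09,0],"grip": 0},{"rot": [0,0,0.376],"xyz": [-0.118,0.09,0],"grip": 0},{"rot": [0,0,0.376],"xyz": [-0.118,0.09,0],"grip": 0}]'

```text
clock: 1.4
tool_pos: [0.5981, 0.3106, 0.2382]
eef_rot: [0.735, 0.678, -0.0, -0.001]
contact_force: [-0.6, 0.3, 0.2]
opening: 0.998
finger_force: 0.0
```

```bash
python3 - <<'E'
from h import *
im,st=snap("wrist","w1"); print(st['tool_pos'],st['eef_rot'])
c=proj("wrist",[[.6,.308,.056],[.66,0,.204]],st); print(c)
E
```

```text
[0.59806902 0.31063634 0.23816613] [ 7.35163133e-01  6.77889670e-01 -4.23232883e-04 -7.64311240e-04]
[[321.20768071 215.55328754]
 [417.80798047 595.98489069]]
```

View pics/w1.png

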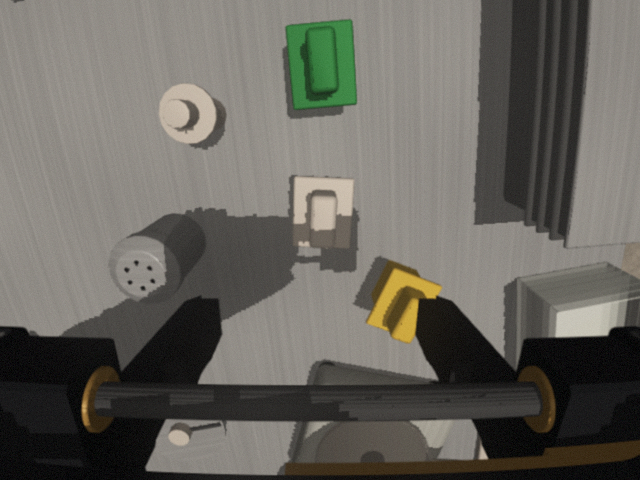

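The wrist view shows the white flange with corners (294,177), (355,178), (352,248) and (292,247). The bar is at columns 310–337, nearly aligned with the fingers.

```bash
python3 - <<'E'
from h import *
st=r.get_state()
im=cv2.imread("pics/w1.png"); b=im[:,:,0].astype(int)
# sub-pixel corners refined from the viewed ones
g=cv2.cvtColor(im,cv2.COLOR_BGR2GRAY)
c=np.array([(294,177),(355,178),(352,248),(292,247)],np.float32).reshape(-1,1,2)
c=cv2.cornerSubPix(g,c,(4,4),(-1,-1),(3,50,.01)).reshape(-1,2); print(c)
P=plane("wrist",c,.056,st); print(P.round(4)); m=P.mean(0)
a=np.degrees(np.arctan2(*(P[1]+P[2]-P[0]-P[3])[[1,0]])); b=np.degrees(np.arctan2(*(P[0]+P[1]-P[2]-P[3])[[1,0]]))-90
print(m,a,b,[np.linalg.norm(P[i]-P[(i+1)%4]).round(4) for i in range(4)])
go((m[0],m[1],.12),(a+b)/2,st)
E
```

```text
[[294.97882 175.37611]
 [352.98456 179.43594]
 [352.      248.     ]
 [292.      247.     ]]
[[0.5791 0.3473 0.056 ]
 [0.63   0.3396 0.056 ]
 [0.6258 0.2754 0.056 ]
 [0.5697 0.2808 0.056 ]]
[0.60114228 0.31075853 0.056     ] -6.95850489128966 -5.939153969319321 [np.float64(0.0514), np.float64(0.0644), np.float64(0.0563), np.float64(0.0671)]
xyz [-0.0006  0.0039  0.1183] rot [-0.0019 -0.0008  0.033 ] rows 2.8
```

Request:
carry_out --plan '[{"rot": [0,0,0.02],"xyz": [-0.0005,0.0035,0.04],"grip": 0},{"rot": [0,0,0.02],"xyz": [-0.0005,0.0035,0.08],"grip": 0},{"rot": [0,0,0.02],"xyz": [-0.0005,0.0035,0.12],"grip": 0},{"rot": [0,0,0.02],"xyz": [-0.0005,0.0035,0.15],"grip": 0},{"rot": [0,0,0.02],"xyz": [-0.0005,0.0035,0.176],"grip": 0},{"rot": [0,0,0.02],"xyz": [-0.0005,0.0035,0.176],"grip": 0},{"rot": [0,0,0.02],"xyz": [-0.0005,0.0035,0.176],"grip": 120},{"rot": [0,0,0.02],"xyz": [-0.0005,0.0035,0.176],"grip": 255}]' --squeeze 25

```text
clock: 2.12
tool_pos: [0.6029, 0.3108, 0.0645]
eef_rot: [0.742, 0.671, 0.001, 0.0]
contact_force: [0.3, -0.5, 0.4]
opening: 0.874
finger_force: 0.0
```

Request:
carry_out --plan '[{"rot": [0,0,0],"xyz": [0,0,0],"grip": 255},{"rot": [0,0,0],"xyz": [0,0,0],"grip": 255},{"rot": [0,0,0],"xyz": [0,0,0],"grip": 255},{"rot": [0,0,0],"xyz": [0,0,0],"grip": 255},{"rot": [0,0,0],"xyz": [0,0,0],"grip": 255},{"rot": [0,0,0],"xyz": [0,0,0],"grip": 255}]'

```text
clock: 2.62
tool_pos: [0.6025, 0.3093, 0.063]
eef_rot: [0.742, 0.67, 0.0, 0.0]
contact_force: [0.1, -0.2, 0.6]
opening: 0.414
finger_force: 0.0
```

Request:
carry_out --plan '[{"rot": [0,0,0],"xyz": [0,0,0],"grip": 255},{"rot": [0,0,0],"xyz": [0,0,0],"grip": 255},{"rot": [0,0,0],"xyz": [0,0,0],"grip": 255},{"rot": [0,0,0],"xyz": [0,0,0],"grip": 255},{"rot": [0,0,0],"xyz": [0,0,0],"grip": 255}]'

```text
clock: 3.03
tool_pos: [0.6022, 0.3093, 0.0626]
eef_rot: [0.742, 0.67, -0.0, -0.0]
contact_force: [-0.5, 0.7, -1.0]
opening: 0.25
finger_force: 24.8
```

Request:
carry_out --plan '[{"rot": [0,0,0],"xyz": [0,0,-0.03],"grip": 255},{"rot": [0,0,0],"xyz": [0,0,-0.07],"grip": 255},{"rot": [0,0,0],"xyz": [0,0,-0.11],"grip": 255},{"rot": [0,0,0],"xyz": [0,0,-0.15],"grip": 255},{"rot": [0,0,0],"xyz": [0,0,-0.19],"grip": 255},{"rot": [0,0,0],"xyz": [0,0,-0.225],"grip": 255},{"rot": [0,0,0],"xyz": [0,0,-0.245],"grip": 255},{"rot": [0,0,0],"xyz": [0,0,-0.245],"grip": 255}]'

```text
clock: 3.7
tool_pos: [0.6049, 0.3103, 0.3135]
eef_rot: [0.742, 0.67, 0.005, 0.001]
contact_force: [-0.2, -0.3, -0.9]
opening: 0.251
finger_force: 24.8
```

```bash
python3 -c "
from h import *
print(r.get_state()['tool_pos']);go((0.65,0.12,0.307),-17)"
```

```text
[0.60492099 0.31025179 0.31353874]
xyz [-0.1847  0.0642  0.006 ] rot [ 0.0082 -0.0068  0.1944] rows 4.7
```

Request:
carry_out --plan '[{"rot": [0,0,0.04],"xyz": [-0.035,0.012,0],"grip": 255},{"rot": [0,0,0.08],"xyz": [-0.07,0.024,0],"grip": 255},{"rot": [0,0,0.12],"xyz": [-0.105,0.036,0],"grip": 255},{"rot": [0,0,0.16],"xyz": [-0.14,0.048,0],"grip": 255},{"rot": [0,0,0.194],"xyz": [-0.175,0.06,0],"grip": 255},{"rot": [0,0,0.194],"xyz": [-0.185,0.064,0],"grip": 255},{"rot": [0,0,0.194],"xyz": [-0.185,0.064,0],"grip": 255},{"rot": [0,0,0.194],"xyz": [-0.185,0.064,0],"grip": 255}]'

```text
clock: 4.37
tool_pos: [0.6465, 0.1187, 0.3062]
eef_rot: [0.804, 0.595, -0.001, -0.001]
contact_force: [0.0, 1.2, -1.6]
opening: 0.246
finger_force: 24.8
```

```bash
python3 - <<'E'
from h import *
im,st=snap("wrist","w2"); print(st['tool_pos'],st['eef_rot'])
snap("scene","s2");snap("top","t2")
print(proj("wrist",[.661,0,.204],st),proj("scene",[.661,0,.204]))
E
```

```text
[0.64647505 0.11870106 0.30620263] [ 0.80389238  0.59477327 -0.00092744 -0.0009714 ]
[[378.61562779 368.83437438]] [[360.36603682 289.58508991]]
```

View pics/w2.png

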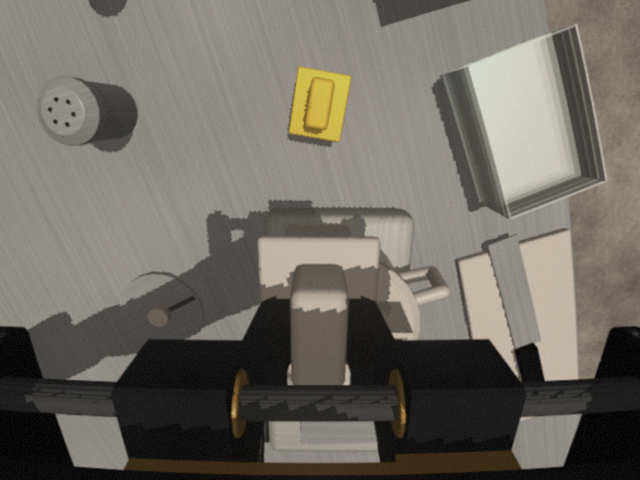

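The wrist view shows the held pusher, with the flange's far edge from (258,238) to (380,238). The gripper hides the chute, so I'll take the rim from the unobstructed top and scene pictures.

```bash
python3 - <<'E'
from h import *
t=cv2.imread("pics/top0.png")[140:190,255:320]; s=cv2.imread("pics/scene0.png")[270:320,330:395]
f=lambda a:cv2.convertScaleAbs(cv2.resize(a,None,fx=6,fy=6,interpolation=cv2.INTER_CUBIC),alpha=1.4)
cv2.imwrite("pics/c2.png",np.hstack([f(t),f(s)]))
st=dict(tool_pos=np.zeros(3),eef_rot=[0,0,0,1])
print(plane("wrist",[[258,238],[380,238]],.0066,st))
E
```

```text
[[ 0.03358824 -0.02607048  0.0066    ]
 [ 0.03359043  0.02693138  0.0066    ]]
```

View pics/c2.png

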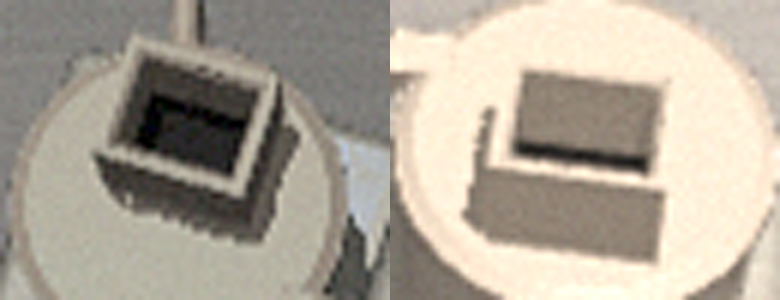

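Left (top view): the rim's outer corners are about (135,38), (282,70), (246,195) and (96,150), and the hole's are about (143,57), (262,90), (236,178) and (107,145). Right (scene): the near outer edge runs from (97,165) to (278,190), and the hole's corners are (133,72), (270,85), (258,172) and (123,157).

```bash
python3 - <<'E'
from h import *
def q(n,l,o):
    return plane(n,(np.array(l,float)+.5)/6-.5+o,.204)
ang=lambda v:np.degrees(np.arctan2(v[1],v[0])).round(1)
for n,l,o in(("top",[(135,38),(282,70),(246,195),(96,150)],(255,140)),("top",[(143,57),(262,90),(236,178),(107,145)],(255,140)),("scene",[(258,172),(123,157),(133,72),(270,85)],(330,270))):
    P=q(n,l,o); print(n,P[:,:2].round(4).tolist(),P.mean(0)[:2].round(4),[np.linalg.norm(P[i]-P[(i+1)%4]).round(4) for i in range(4)],"x",ang(P[0]+P[1]-P[2]-P[3]),"y",ang(P[0]+P[3]-P[1]-P[2])-90)
P=q("scene",[(278,190),(97,165)],(330,270)); m=P.mean(0); a=ang(P[0]-P[1])-90; print(P,a)
for an in(a,-15): print(m[:2]-.0265*np.array([np.cos(np.radians(an)),np.sin(np.radians(an))]))
# lid and housing cues from top: housing/deck edges for yaw (pixel edges from crop1)
c=lambda l:np.array(l,float)/3+[110,130]
D=plane("top",c([(425,220),(590,264)]),.056); print("deck front",ang(D[0]-D[1])-90)
H=plane("top",c([(655,98),(758,127),(712,293),(606,262)]),.115)
print("housing",H.mean(0),ang(H[0]-H[1])-90,ang(H[1]-H[2]),ang(H[0]-H[3]),ang(H[3]-H[2])-90)
E
```

```text
top [[0.6933, 0.0251], [0.6797, -0.0359], [0.6264, -0.0215], [0.6454, 0.0405]] [0.6612 0.0021] [np.float64(0.0626), np.float64(0.0552), np.float64(0.0648), np.float64(0.0504)] x -16.4 y -14.900000000000006
top [[0.6852, 0.0217], [0.6711, -0.0277], [0.6336, -0.0173], [0.6475, 0.036]] [0.6593 0.0032] [np.float64(0.0514), np.float64(0.0389), np.float64(0.0551), np.float64(0.0403)] x -18.2 y -15.299999999999997
scene [[0.6867, 0.0221], [0.6735, -0.0249], [0.6376, -0.015], [0.6504, 0.0337]] [0.662 0.004] [np.float64(0.0488), np.float64(0.0373), np.float64(0.0504), np.float64(0.0381)] x -16.5 y -15.099999999999994
[[ 0.69518863  0.02775595  0.204     ]
 [ 0.67556593 -0.03476551  0.204     ]] -17.400000000000006
[0.66008991 0.0044198 ]
[0.65978025 0.00335392]
deck front -15.0
housing [ 0.58948708 -0.1296745   0.115     ] -16.0 -15.8 -16.3 -16.400000000000006
```

```bash
python3 -c "
from h import *
print(r.get_state()['tool_pos'],r.get_state()['eef_rot']);go((0.6605,0.0025,0.285),-16)"
```

```text
[0.64636218 0.12159762 0.30686294] [ 8.02521336e-01  5.96622246e-01 -1.71185409e-04 -1.17093264e-03]
xyz [-0.11    0.0479  0.0216] rot [-0.0021 -0.0011 -0.013 ] rows 2.9
```

Request:
carry_out --plan '[{"rot": [0,0,-0.013],"xyz": [-0.035,0.015,0],"grip": 255},{"rot": [0,0,-0.013],"xyz": [-0.07,0.03,0],"grip": 255},{"rot": [0,0,-0.013],"xyz": [-0.1,0.043,0],"grip": 255},{"rot": [0,0,-0.013],"xyz": [-0.11,0.048,0.01],"grip": 255},{"rot": [0,0,-0.013],"xyz": [-0.11,0.048,0.0216],"grip": 255},{"rot": [0,0,-0.013],"xyz": [-0.11,0.048,0.0216],"grip": 255},{"rot": [0,0,-0.013],"xyz": [-0.11,0.048,0.0216],"grip": 255},{"rot": [0,0,-0.013],"xyz": [-0.11,0.048,0.0216],"grip": 255}]'

```text
clock: 5.18
tool_pos: [0.6612, 0.002, 0.2863]
eef_rot: [0.799, 0.602, 0.001, -0.0]
contact_force: [1.1, -0.6, -1.4]
opening: 0.251
finger_force: 24.8
```

```bash
python3 - <<'E'
from h import *
t,_=snap("top","t3"); s,_=snap("scene","s3")
st=r.get_state(); print(st['tool_pos'],st['eef_rot'],st['contact_force'])
go((0.6605,0.0025,0.262),-16)
f=lambda a:cv2.convertScaleAbs(cv2.resize(a[:,:,::-1],None,fx=5,fy=5,interpolation=cv2.INTER_CUBIC),alpha=1.3)
cv2.imwrite("pics/c3.png",f(s[225:335,310:430]))
E
```

```text
[0.66141864 0.00124747 0.28675125] [7.99025383e-01 6.01296842e-01 7.35940721e-04 6.51470972e-05] [ 0.2415144   0.21271792 -0.98274314]
xyz [ 0.0009 -0.0013  0.0248] rot [ 0.001  -0.0011 -0.0013] rows 0.6
```

View pics/c3.png

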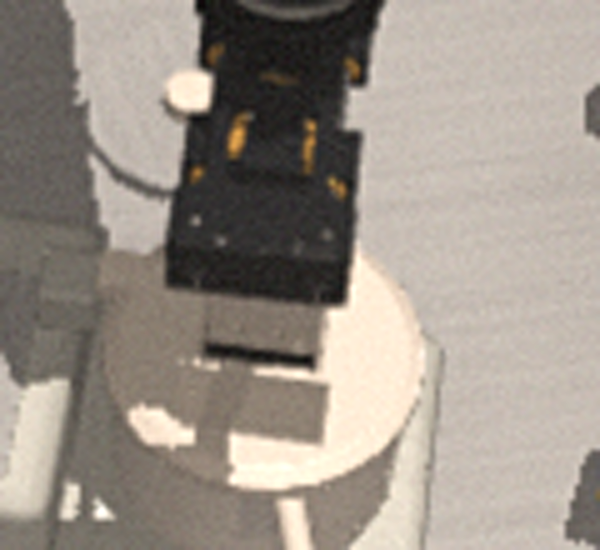

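The scene view shows the gripper and pusher above the hole, in line with it, with nothing touching. I'll lower it into the chamfer and watch the force.

Request:
carry_out --plan '[{"rot": [0,0,0],"xyz": [0.001,-0.001,0.008],"grip": 255},{"rot": [0,0,0],"xyz": [0.001,-0.001,0.016],"grip": 255},{"rot": [0,0,0],"xyz": [0.001,-0.001,0.02],"grip": 255},{"rot": [0,0,0],"xyz": [0.001,-0.001,0.024],"grip": 255},{"rot": [0,0,0],"xyz": [0.001,-0.001,0.026],"grip": 255},{"rot": [0,0,0],"xyz": [0.001,-0.001,0.026],"grip": 255}]'

```text
clock: 5.78
tool_pos: [0.66, 0.0008, 0.2593]
eef_rot: [0.8, 0.6, -0.0, -0.0]
contact_force: [0.1, 1.3, -0.4]
opening: 0.249
finger_force: 24.8
```

Request:
carry_out --plan '[{"rot": [0,0,0],"xyz": [0,0,0.004],"grip": 255},{"rot": [0,0,0],"xyz": [0,0,0.008],"grip": 255},{"rot": [0,0,0],"xyz": [0,0,0.012],"grip": 255},{"rot": [0,0,0],"xyz": [0,0,0.012],"grip": 255}]'

```text
clock: 6.12
tool_pos: [0.6598, 0.0009, 0.2471]
eef_rot: [0.8, 0.6, -0.001, -0.001]
contact_force: [-0.6, -0.7, -1.3]
opening: 0.246
finger_force: 24.8
```

Request:
carry_out --plan '[{"rot": [0,0,0],"xyz": [0,0,0.006],"grip": 255},{"rot": [0,0,0],"xyz": [0,0,0.012],"grip": 255},{"rot": [0,0,0],"xyz": [0,0,0.018],"grip": 255},{"rot": [0,0,0],"xyz": [0,0,0.024],"grip": 255},{"rot": [0,0,0],"xyz": [0,0,0.028],"grip": 255},{"rot": [0,0,0],"xyz": [0,0,0.028],"grip": 255}]'

```text
clock: 6.62
tool_pos: [0.6597, 0.0009, 0.2188]
eef_rot: [0.8, 0.6, -0.001, -0.001]
contact_force: [0.4, 0.8, -1.7]
opening: 0.249
finger_force: 24.8
```

Request:
carry_out --plan '[{"rot": [0,0,0],"xyz": [0,0,0.002],"grip": 255},{"rot": [0,0,0],"xyz": [0,0,0.004],"grip": 255},{"rot": [0,0,0],"xyz": [0,0,0.005],"grip": 255},{"rot": [0,0,0],"xyz": [0,0,0.005],"grip": 255}]'

```text
clock: 6.95
tool_pos: [0.6603, 0.0006, 0.2164]
eef_rot: [0.8, 0.6, 0.0, 0.0]
contact_force: [-2.8, 0.9, 4.7]
opening: 0.25
finger_force: 25.0
```

Contact came at z 0.2164, against 0.2166 predicted, so it's home. I'll let go and rise.

Request:
carry_out --plan '[{"rot": [0,0,0],"xyz": [0,0,-0.004],"grip": 150},{"rot": [0,0,0],"xyz": [0,0,-0.004],"grip": 100},{"rot": [0,0,0],"xyz": [0,0,-0.004],"grip": 100},{"rot": [0,0,0],"xyz": [0,0,-0.004],"grip": 100},{"rot": [0,0,0],"xyz": [0,0,-0.004],"grip": 100},{"rot": [0,0,0],"xyz": [0,0,-0.03],"grip": 100},{"rot": [0,0,0],"xyz": [0,0,-0.065],"grip": 100},{"rot": [0,0,0],"xyz": [0,0,-0.09],"grip": 100}]'

```text
clock: 7.62
tool_pos: [0.6607, 0.0006, 0.307]
eef_rot: [0.8, 0.6, 0.0, 0.0]
contact_force: [-0.0, 0.0, 0.8]
opening: 0.607
finger_force: 0.0
```

```bash
python3 - <<'E'
from h import *
t,_=snap("top","t4"); s,_=snap("scene","s4")
st=r.get_state(); print(st['tool_pos'],st['opening'],st['contact_force'])
# predicted pad position
yaw=np.radians(-16); X=np.array([np.cos(yaw),np.sin(yaw)]); Y=np.array([-X[1],X[0]])
O=np.array([.6605,.0015])-.024*X
pad=O-.103*X-.221*Y; print("O",O,"pad pred",pad)
print("view px",proj("scene",[*pad,.112]),proj("top",[*pad,.112]))
f=lambda a,k:cv2.convertScaleAbs(cv2.resize(a[:,:,::-1],None,fx=k,fy=k,interpolation=cv2.INTER_CUBIC),alpha=1.5)
a=f(s[235:335,300:400],4); 
t0=cv2.imread("pics/top0.png"); s0=cv2.imread("pics/scene0.png")
g=lambda a:cv2.convertScaleAbs(cv2.resize(a,(400,400),interpolation=cv2.INTER_CUBIC),alpha=2.5)
cv2.imwrite("pics/c4.png",np.hstack([a,np.vstack([g(t0[215:255,320:360])[:400]])]))
E
```

```text
[6.63180142e-01 3.69249740e-04 3.10108734e-01] 0.610936022673095 [ 0.2708837  -0.6758017  -0.60999577]
O [0.63742972 0.0081153 ] pad pred [ 0.47750391 -0.17593289]
view px [[275.17470229 256.93924705]] [[355.35080783 236.71154158]]
```

View pics/c4.png

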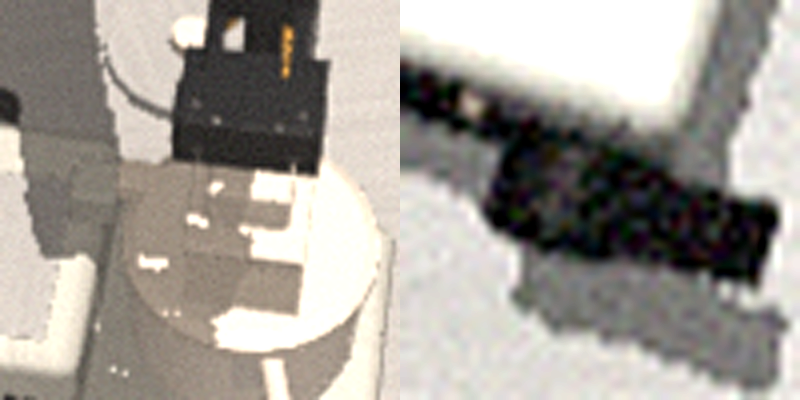

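The pusher sits home in the scene crop, with the gripper above it. In the top crop the paddle tip's end edge runs from (775,203) to (757,282), which puts its centre at about pixel (356.6,239.2). I'll compare that with the predicted pad.

```bash
python3 - <<'E'
from h import *
yaw=np.radians(-16); X=np.array([np.cos(yaw),np.sin(yaw)]); Y=np.array([-X[1],X[0]])
O=np.array([.6605,.0015])-.024*X
e=plane("top",[[357.0,234.8],[355.2,242.7]],.116)[:,:2]; print(e,np.linalg.norm(e[0]-e[1]))
d=(e.mean(0)-O); print("tip in processor",d@X,d@Y)
pad=e.mean(0)+.009*Y; print("pad img",pad)
c=lambda l:np.array(l,float)/3+[110,130]
H=plane("top",c([(655,98),(758,127),(712,293),(606,262)]),.115)[:,:2]-O; print(np.c_[H@X,H@Y].round(3))
st=r.get_state(); print(st['tool_pos']); go((.474,-.172,.30),-16)
E
```

```text
[[ 0.48207157 -0.17993916]
 [ 0.46120091 -0.17500435]] 0.021446138827522807
tip in processor -0.10821619603184197 -0.224096604095257
pad img [ 0.47411698 -0.1688204 ]
[[ 0.07  -0.098]
 [ 0.07  -0.194]
 [-0.086 -0.194]
 [-0.086 -0.097]]
[6.63180142e-01 3.69249740e-04 3.10108734e-01]
xyz [-0.2184 -0.1336  0.0082] rot [ 0.0095 -0.0028 -0.004 ] rows 6.1
```

Request:
carry_out --plan '[{"rot": [0,0,0],"xyz": [-0.034,-0.021,0],"grip": 255},{"rot": [0,0,0],"xyz": [-0.068,-0.042,0],"grip": 255},{"rot": [0,0,0],"xyz": [-0.102,-0.063,0],"grip": 255},{"rot": [0,0,0],"xyz": [-0.136,-0.084,0],"grip": 255},{"rot": [0,0,0],"xyz": [-0.17,-0.105,0],"grip": 255},{"rot": [0,0,0],"xyz": [-0.2,-0.124,0],"grip": 255},{"rot": [0,0,0],"xyz": [-0.218,-0.134,0],"grip": 255},{"rot": [0,0,0],"xyz": [-0.218,-0.134,0],"grip": 255}]'

```text
clock: 8.38
tool_pos: [0.466, -0.1754, 0.3047]
eef_rot: [0.802, 0.597, -0.002, -0.001]
contact_force: [0.3, -0.3, -0.7]
opening: 0.029
finger_force: 0.0
```

Request:
carry_out --plan '[{"rot": [0,0,0],"xyz": [0,0,0],"grip": 255},{"rot": [0,0,0],"xyz": [0,0,0],"grip": 255},{"rot": [0,0,0],"xyz": [0,0,0],"grip": 255},{"rot": [0,0,0],"xyz": [0,0,0],"grip": 255}]'

```text
clock: 8.72
tool_pos: [0.4718, -0.1699, 0.3047]
eef_rot: [0.799, 0.601, 0.0, -0.0]
contact_force: [-0.1, 1.3, 0.2]
opening: 0.004
finger_force: 0.0
```

```bash
python3 - <<'E'
from h import *
w,st=snap("wrist","w5"); print(st['tool_pos'],st['eef_rot'],st['opening'])
print(proj("wrist",[[.474,-.169,.112],[.4775,-.176,.112]],st))
cv2.imwrite("pics/w5b.png",cv2.convertScaleAbs(w[:,:,::-1],alpha=1.6))
E
```

```text
[ 0.47175794 -0.16994807  0.30474421] [ 7.98982670e-01  6.01353987e-01  1.90160427e-04 -2.00587277e-04] 0.0038323496794765
[[320.33108236 208.50760845]
 [325.96200767 214.48177221]]
```

View pics/w5b.png

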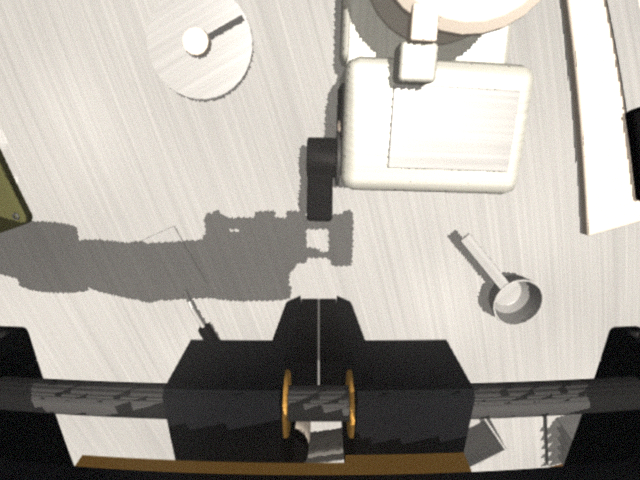

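The wrist view shows the paddle at columns 307–332 with its tip edge at row 220, directly under the tool's path. I'll compute the pad position from that.

```bash
python3 - <<'E'
from h import *
st=r.get_state()
yaw=np.radians(-16); X=np.array([np.cos(yaw),np.sin(yaw)]); Y=np.array([-X[1],X[0]])
P=plane("wrist",[[307,220],[332,220]],.1178,st)[:,:2]; m=P.mean(0)
axis=m+Y*(62*np.cos(.475)-5*np.sin(.475))/1e3
H=plane("wrist",[[345,188],[345,62]],.113,st)[:,:2]
print(P,np.linalg.norm(P[0]-P[1]),"axis",axis,"house edge rel tip",(H-m)@X,(H-m)@Y)
off=axis-Y*.0422; th=axis-Y*.0476; print("pad off",off,"pad third",th)
go((*th,.13),-16,st)
E
```

```text
[[ 0.45925812 -0.17492182]
 [ 0.48155804 -0.18134826]] 0.023207448593901406 axis [ 0.48497537 -0.12733288] house edge rel tip [0.02340059 0.02145088] [0.02904758 0.13598171]
pad off [ 0.47334347 -0.16789813] pad third [ 0.47185503 -0.17308894]
xyz [-0.0029  0.0011  0.1748] rot [-0.0002 -0.0004 -0.0014] rows 4.2
```

Request:
carry_out --plan '[{"rot": [0,0,0],"xyz": [-0.003,0.001,0.04],"grip": 255},{"rot": [0,0,0],"xyz": [-0.003,0.001,0.08],"grip": 255},{"rot": [0,0,0],"xyz": [-0.003,0.001,0.12],"grip": 255},{"rot": [0,0,0],"xyz": [-0.003,0.001,0.15],"grip": 255},{"rot": [0,0,0],"xyz": [-0.003,0.001,0.172],"grip": 255},{"rot": [0,0,0],"xyz": [-0.003,0.001,0.172],"grip": 255},{"rot": [0,0,0],"xyz": [-0.003,0.001,0.172],"grip": 255},{"rot": [0,0,0],"xyz": [-0.003,0.001,0.172],"grip": 255}]' --squeeze 30

```text
clock: 9.43
tool_pos: [0.472, -0.1744, 0.1341]
eef_rot: [0.8, 0.601, 0.001, 0.001]
contact_force: [0.0, 0.4, 1.0]
opening: 0.006
finger_force: 0.0
```

```bash
python3 - <<'E'
from h import *
st=r.get_state(); print(st['tool_pos'],st['contact_force']); go((.4720,-.1725,.09),-16,st)
E
```

```text
[ 0.47195076 -0.17440746  0.13410402] [0.03781083 0.37081487 0.9963815 ]
xyz [ 0.0018 -0.0006  0.0441] rot [ 0.0019 -0.     -0.0033] rows 1.1
```

Request:
carry_out --plan '[{"rot": [0,0,0],"xyz": [0.001,0,0.01],"grip": 255},{"rot": [0,0,0],"xyz": [0.001,0,0.02],"grip": 255},{"rot": [0,0,0],"xyz": [0.001,0,0.028],"grip": 255},{"rot": [0,0,0],"xyz": [0.001,0,0.036],"grip": 255},{"rot": [0,0,0],"xyz": [0.001,0,0.044],"grip": 255},{"rot": [0,0,0],"xyz": [0.001,0,0.044],"grip": 255}]'

```text
clock: 9.93
tool_pos: [0.4714, -0.175, 0.0888]
eef_rot: [0.8, 0.6, -0.0, 0.001]
contact_force: [-1.1, -3.3, 5.2]
opening: 0.005
finger_force: 3.3
```

Request:
carry_out --plan '[{"rot": [0,0,0],"xyz": [0.001,0,0.005],"grip": 255},{"rot": [0,0,0],"xyz": [0.001,0,0.01],"grip": 255},{"rot": [0,0,0],"xyz": [0.001,0,0.014],"grip": 255},{"rot": [0,0,0],"xyz": [0.001,0,0.017],"grip": 255},{"rot": [0,0,0],"xyz": [0.001,0,0.019],"grip": 255},{"rot": [0,0,0],"xyz": [0.001,0,0.019],"grip": 255}]'

```text
clock: 10.43
tool_pos: [0.4724, -0.1726, 0.0711]
eef_rot: [0.8, 0.6, 0.001, 0.001]
contact_force: [-0.8, -1.3, 11.2]
opening: 0.005
finger_force: 5.1
```

Request:
carry_out --plan '[{"rot": [0,0,0],"xyz": [0,0,0.002],"grip": 255},{"rot": [0,0,0],"xyz": [0,0,0.004],"grip": 255},{"rot": [0,0,0],"xyz": [0,0,0.004],"grip": 255},{"rot": [0,0,0],"xyz": [0,0,0.004],"grip": 255}]'

```text
clock: 10.77
tool_pos: [0.4726, -0.1726, 0.0698]
eef_rot: [0.8, 0.6, 0.002, 0.002]
contact_force: [-4.2, 0.8, 35.8]
opening: 0.002
finger_force: 16.4
```

At the end stop, with z stalled at 35.8 N. I'll ease off slightly and hold.

Request:
carry_out --plan '[{"rot": [0,0,0],"xyz": [0,0,-0.0015],"grip": 255},{"rot": [0,0,0],"xyz": [0,0,-0.0015],"grip": 255},{"rot": [0,0,0],"xyz": [0,0,-0.0015],"grip": 255},{"rot": [0,0,0],"xyz": [0,0,-0.0015],"grip": 255},{"rot": [0,0,0],"xyz": [0,0,-0.0015],"grip": 255},{"rot": [0,0,0],"xyz": [0,0,-0.0015],"grip": 255},{"rot": [0,0,0],"xyz": [0,0,-0.0015],"grip": 255},{"rot": [0,0,0],"xyz": [0,0,-0.0015],"grip": 255}]'

```text
clock: 11.43
tool_pos: [0.4725, -0.1725, 0.0702]
eef_rot: [0.8, 0.6, 0.001, 0.001]
contact_force: [-3.7, 0.1, 23.7]
opening: 0.004
finger_force: 11.0
```

Request:
carry_out --plan '[{"rot": [0,0,0],"xyz": [0,0,0],"grip": 255},{"rot": [0,0,0],"xyz": [0,0,0],"grip": 255},{"rot": [0,0,0],"xyz": [0,0,0],"grip": 255},{"rot": [0,0,0],"xyz": [0,0,0],"grip": 255},{"rot": [0,0,0],"xyz": [0,0,0],"grip": 255},{"rot": [0,0,0],"xyz": [0,0,0],"grip": 255},{"rot": [0,0,0],"xyz": [0,0,0],"grip": 255},{"rot": [0,0,0],"xyz": [0,0,0],"grip": 255}]'

```text
clock: 12.1
tool_pos: [0.4725, -0.1726, 0.0702]
eef_rot: [0.8, 0.6, 0.001, 0.001]
contact_force: [-2.6, 0.7, 24.2]
opening: 0.01
finger_force: 11.0
```

Request:
carry_out --plan '[{"rot": [0,0,0],"xyz": [0,0,0],"grip": 255},{"rot": [0,0,0],"xyz": [0,0,0],"grip": 255},{"rot": [0,0,0],"xyz": [0,0,0],"grip": 255},{"rot": [0,0,0],"xyz": [0,0,0],"grip": 255},{"rot": [0,0,0],"xyz": [0,0,0],"grip": 255},{"rot": [0,0,0],"xyz": [0,0,0],"grip": 255},{"rot": [0,0,0],"xyz": [0,0,0],"grip": 255},{"rot": [0,0,0],"xyz": [0,0,0],"grip": 255}]'

```text
clock: 12.77
tool_pos: [0.4725, -0.1726, 0.0702]
eef_rot: [0.8, 0.6, 0.001, 0.001]
contact_force: [-3.8, 1.2, 23.7]
opening: 0.005
finger_force: 11.0
```

Request:
carry_out --plan '[{"rot": [0,0,0],"xyz": [0,0,0],"grip": 255},{"rot": [0,0,0],"xyz": [0,0,0],"grip": 255},{"rot": [0,0,0],"xyz": [0,0,0],"grip": 255},{"rot": [0,0,0],"xyz": [0,0,0],"grip": 255}]'

```text
clock: 13.1
tool_pos: [0.4725, -0.1725, 0.0702]
eef_rot: [0.8, 0.6, 0.001, 0.001]
contact_force: [-3.4, -0.5, 24.0]
opening: 0.004
finger_force: 11.0
```

```bash
python3 - <<'E'
from h import *
s,_=snap("scene","s6")
cv2.imwrite("pics/c6.png",cv2.convertScaleAbs(cv2.resize(s[225:365,240:420,::-1],None,fx=4,fy=4,interpolation=cv2.INTER_CUBIC),alpha=1.2))
E
```

```text
(no output)
```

View pics/c6.png

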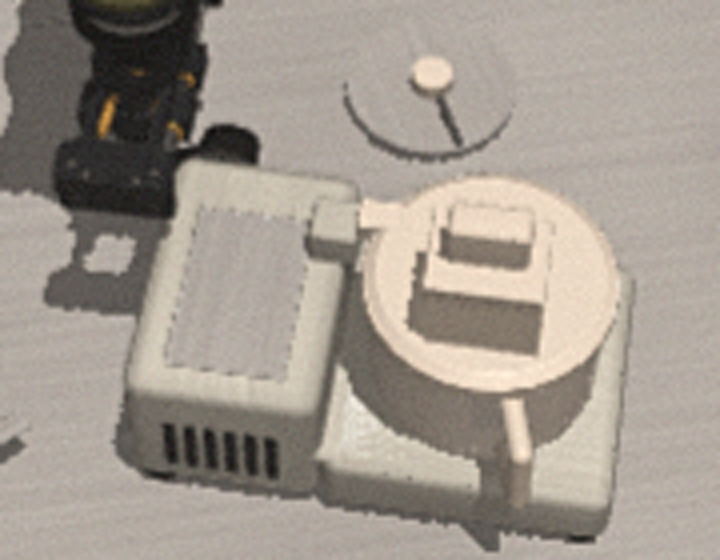

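The pusher is seated flat on the chute, with its bar at (490,230) in the crop, and the gripper holds the paddle down beyond the housing's end. I'm handing in.

```bash
python3 -c "
from plant import r
print(r.finish_job())"
```

```text
the job is handed in; nothing more can be done
None
```

I set the pusher fully home in the feed chute and let go of it, pressed the switch down to about its end stop, held it there for over 2 s at about 24 N, and handed the job in still holding it; no verdict came back.

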